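# Clamp the rondel under the jig cover

### The arm

A 6-joint arm with a two-finger parallel gripper is mounted at the origin on the work surface. World frame = base frame: x ahead of the robot, y to its left, z up, the work surface at z = 0. Lengths are in m, angles in rad, forces in N, time in s.
With the tool pointing down it reaches from about 0.35 to 0.875 m from the base axis. Payload 4.2 kg.
Tool frame: the origin (TCP) lies at the very end of the fingers, on their centre line; the grasp point (between the pads) lies 19 mm behind it; x points along the fingers, y is the direction in which the jaws open and shut, and the axes are right-handed (so a half turn about x gives the same grasp; the last joint's range is limited). The gripper opens to 85 mm and grips with 20 to 120 N. Pads are 22 mm wide; open, the fingers measure 114 mm over their backs; the gripper's body (76 mm by 85 mm) begins 54 mm behind the grasp point. The pads swing forward as they close: fully open they stand 13 mm farther back than shut.
Start: joints at [-1.029, 0.385, 0.008, 0, -1.194, -0.259], TCP at [0.174, -0.6, 0.231] pointing down, gripper open.
Joint ranges: [-3.14, 3.14], [-1.21, 2.06], [-1.07, 1.41], [-3.16, 2.05], [-2.99, -0.16], [-3.1, 3.1]. Speed limits (rad/s): [2.79, 2.79, 3.14, 3.14, 3.14, 3.14].

### API

Orientations are given as a rotation vector (axis times angle).
In Python, from station import monitor, viewer, order gives the robot as it stands.
- The arm moves only by the shell command python3 -m pendant 'ROWS' [FORCE]. ROWS is JSON, a list of rows, each a list of 3 entries, a list of its own where there are three numbers: the shift along the tool's x, y, z in mm, then the turn, a rotation vector about the tool's x, y, z in degrees, then the opening, from -1 (shut) to 1 (fully open), so that 0 is half open. In form: [[[dx, dy, dz], [wx, wy, wz], grip], ...]. A call has 1 to 20 rows; each row is the pose to reach, as a shift and turn from the pose commanded when the call began, along the tool's axes at that moment; what a row does not reach only later rows make up. A row lasts 1/8 s, in which the tool goes at most 62.5 mm and 10.7 degrees, less where a joint would pass 70% of its speed; a pose out of reach is approached as far as the arm can. A call with a gripper value outside its range is refused whole. The fingers move at their own pace and stop on an object; FORCE is the grip in N (left out, the last holds). Time passes only in rows, so rows that repeat a pose let the fingers close. It gives the time, the measured TCP pose, the force and the opening at its end, in the units of the state.
- monitor.read_state(): the state, without advancing time (a new reading comes with each control period).
- viewer.read_camera(name): name is "side" or "top"; returns a dict with "frame" (420x560x3 uint8, red, green, blue), "mtx" (3x3 intrinsics, pixels), "position" and "orientation" of the camera in the world. Camera axes: x right, y up, looking along -z (the intrinsics and any distortion apply to the point x, -y, -z); pixel columns grow to the right and rows downward; lengths in m; the calibration is good to about 2 mm. A picture is of the moment at which its call begins. There is no depth.
- order.finish_job(): hands the job in, once; it reports no verdict.
The state is a dict: "time": time; "qpos": joint angles; "dq": joint speeds; "joint_torque": joint torques, N m; "tool_pos": TCP position; "tcp_rot": TCP orientation; "ft_force": force on the tool from outside, world axes, zero at the start; "moment": the same for the moment, N m; "width": opening from 0.0 (shut) to 1.0 (fully open).
Only numpy, scipy, OpenCV 4.12 (cv2) and the standard library are available. Lean on these libraries where they do the work, as an engineer would, in place of code of your own. Each camera call takes 0.05 s, during which the arm holds its last target. There are 200 camera calls.

### The job

The rim of the round glass rondel is to be stoned next: find which nest of the hold-down jig it lies in, take the loose cover by its wooden grip and bring it, steel edge to the fence, over that nest, feeling about with it over the hidden locating pin until it drops on. Then press the cover down until it lies flat on the nest's wooden lands, without slamming it on the glass, and finish still gripping it and pressing it down there, so that the rondel stays clamped. Keep the cover off the rectangular plate in the other nest and leave everything else on the bench where it lies.

Things in the scene. Friction and masses are not known exactly. Their poses are not given: they have to be found in the camera images.
- cover: The jig's loose cover: plywood plate 110 (its x) x 140 (y) x 18 mm thick, about 0.35 kg, lying flat on the bench at the right, right way up. Origin: centre of its underside, z up. The +x edge, with a steel wear strip, goes to the jig's fence. In the underside, at x = +35 mm, y = 0, is a blind hole 12 mm in diameter, 16 mm deep, not visible from above.
- cover_grip (a point): Centre of the top of the cover's hardwood grip bar, 58 mm above the cover's underside, at the cover's x = -20 mm, y = 0; axes as the cover's. The bar is 22 mm (x) by 90 mm (y) and stands 40 mm high on the plate.
- jig: Hold-down jig, fixed: a board 172 mm (x) by 350 mm (y) with two like nests. Origin: under its centre, on the bench; x points away from the robot, y left, z up. Hardwood lands, tops 40 mm above the bench, lie 50 to 80 mm either side of each nest's centre along y; the cover is home when flat on them.
- fence_mid (a point): Middle of the top edge of the aluminium fence, on its inner face. The fence runs along the jig's y behind both nests; its top is 16 mm above the lands. A cover on its pin, set square, clears it by 2 mm.
- nest_left (a point): Centre of the left (+y) nest, level with the tops of the lands; axes as the jig's. A locating pin stands 65 mm behind it (jig's +x), up to 8 mm to either side (jig's y): it is clamped in a slot there and where exactly is not reported. With the cover home on the pin, the cover's origin lies 30 mm from this point along x, 0 along z, and off along y as the pin is.
- nest_right (a point): The same for the right (-y) nest, 176 mm from the left one; its pin is clamped at a place of its own. Both pins: 10 mm in diameter, rising 14 mm above the lands (9 mm above the rondel's top), the last 4.5 mm a cone, 4 mm wide at the tip. The cover's underside rides on the tip until the hole meets the pin; then it can drop.
- pad_left (a joint): How far (m) the left nest's sprung rubber-faced pad is pressed down, 0 to 0.007. The pad, 88 x 92 mm, 5 mm below the lands, carries the glass. It yields at about 9 N, then takes 1.5 N per mm: some 10 N on top of the cover's weight brings the cover 5 mm down from the rondel's top to the lands. Let go, it lifts the cover again.
- pad_right (a joint): The same for the right nest's pad.
- rondel: Ribbed round glass rondel, 90 mm in diameter, 10 mm thick, lying in one of the two nests (which one differs); its top stands 5 mm above the lands. Origin: centre of its underside, 5 mm below the lands.
- sliver_plate: Rectangular glass sliver plate 46 x 84 x 8 mm, lying in the other nest; its top stands 3 mm above the lands. Origin: centre of its underside.
- fid: Bystander: enamelled iron fid, a tapered spike 200 mm long, 28 mm thick at the butt, lying on the bench close to the jig's right-hand end; origin under its middle, its x axis runs to the point.
- lathekin: Bystander: hardwood lathekin, a flat tapered stick 160 mm long, 24 mm wide, 12 mm thick, lying in front of the jig's right half; origin under its middle, x along it.
- glass_cutter: Bystander: pencil-shaped glass cutter 150 mm long, 12 mm thick, lying in front of the jig's left half; origin under its middle, x along it.
- grozing_pliers: Bystander: grozing pliers 170 mm long, 40 mm wide, 12 mm thick, lying at the left; origin at the rivet, on the bench, x to the jaws.
- glazing_hammer: Bystander: glazing hammer 250 mm long, head 90 mm wide and 24 mm high, lying behind the jig; origin under the handle, x to the head.
- oil_bottle: Bystander: clear oil bottle 48 mm in diameter, 110 mm tall, standing at the back right; origin under it.
- nail_tin: Bystander: open tin of horseshoe nails 100 x 70 x 30 mm, standing at the back; origin under it.
Mind the look-alikes: they are no part of the job. Of the things that look like the cover, the largest one is meant. There is more than one size of the rondel; the job needs the largest.

How it is judged:
At the end, for the whole second after the job is handed in: Cover held by the fingers (over 2 N), flat and square (0.05, 0.06 rad) on the lands of the rondel's nest: underside at most 2 mm above them, origin 30 mm behind the nest's centre (4 mm either way), up to 11.5 mm to a side; rondel within 8 mm of the nest's centre. Let go, the pad would lift it (((horizontal distance between rondel and nest_left below 0.008 m and x of cover in the frame of nest_left between 0.026 and 0.034 m and y of cover in the frame of nest_left between -0.0115 and 0.0115 m and z of cover in the frame of nest_left between -0.003 and 0.002 m) or (horizontal distance between rondel and nest_right below 0.008 m and x of cover in the frame of nest_right between 0.026 and 0.034 m and y of cover in the frame of nest_right between -0.0115 and 0.0115 m and z of cover in the frame of nest_right between -0.003 and 0.002 m)) and angle between cover's own z axis and vertical below 0.05 rad and angle between the x axis of cover and the x axis of jig, either way round below 0.06 rad and contact force between the fingers and cover above 2 N and linear speed of cover below 0.02 m/s); the arm keeps its last pose, push and grip.
It fails at once if the cover pushes on the rectangular plate in the other nest (contact force between cover and sliver_plate above 1 N).
It fails at once if the rectangular plate is shifted by more than 15 mm (distance of sliver_plate from where it was at the start of the episode above 0.015 m).
It fails at once if the cover slams on the rondel with more than 60 N (contact force between cover and rondel above 60 N).
It fails at once if a tool, the bottle or the tin on the bench is pushed more than 30 mm from its place (distance of any of fid, lathekin, glass_cutter, grozing_pliers, glazing_hammer, oil_bottle, nail_tin from where it was at the start of the episode above 0.03 m).
It also fails if it takes over 48 s, if anything falls off the work surface, if the arm or the gripper's body presses on something with over 40 N, if the wrist force passes 120 N, or if a joint passes its speed limit or range.

## Working session

There is one attempt and no reset: what is moved stays moved. The work goes in short steps, Python scripts to look and compute and a shell command to move; the robot and the scene stay as the last step left them, time stands still between calls to the robot, and variables do not carry over. Pictures are saved under pics/ and viewed, about 8 in all and at most 12, crops included, and the job is handed in when it is done.

```bash
ls; mkdir -p pics; python3 - <<'E'
from station import monitor, viewer
import cv2
s=monitor.read_state();print({k:(v if not hasattr(v,'round') else v) for k,v in s.items()})
for n in("top","side"):
    c=viewer.read_camera(n);print(n,c["mtx"],c["position"],c["orientation"],[k for k in c])
    cv2.imwrite(f"pics/{n}0.png",cv2.resize(c["frame"][:,:,::-1],None,fx=1.42,fy=1.42,interpolation=cv2.INTER_CUBIC))
    cv2.imwrite(f"pics/{n}0raw.png",c["frame"][:,:,::-1])
E
```

```text
pics
{'time': 0.0, 'qpos': array([-1.02939647e+00,  3.85572406e-01,  6.63011442e-03, -5.51203075e-04,
       -1.19400059e+00, -2.58652016e-01]), 'dq': array([-0.00096327,  0.00073488,  0.0007073 , -0.00064749,  0.00146057,
       -0.00036262]), 'joint_torque': array([-7.22101231e-04, -3.92284763e+01,  1.88400078e+01,  4.18613613e+00,
       -4.63309698e-03,  4.09084478e-06]), 'tool_pos': array([ 0.17427057, -0.59959931,  0.23020595]), 'tcp_rot': array([-0.22007327,  1.55975869,  0.22350178]), 'ft_force': array([-0.63527751,  0.49986165, -0.03650238]), 'moment': array([ 0.01526961, -0.02071166, -0.01351826]), 'width': 0.9993304911792429}
top [[406.43202646   0.         288.29178297]
 [  0.         406.43202646 209.75677997]
 [  0.           0.           1.        ]] [ 0.25376229 -0.00670693  1.25366763] [ 0.16368435 -0.17507464 -1.5790839 ] ['frame', 'mtx', 'position', 'orientation']
side [[394.70534755   0.         277.71665052]
 [  0.         394.70534755 208.36964262]
 [  0.           0.           1.        ]] [0.39099936 0.96108073 0.81951568] [ 0.0761464  -1.35135434 -2.69247903] ['frame', 'mtx', 'position', 'orientation']
```

View pics/top0.png

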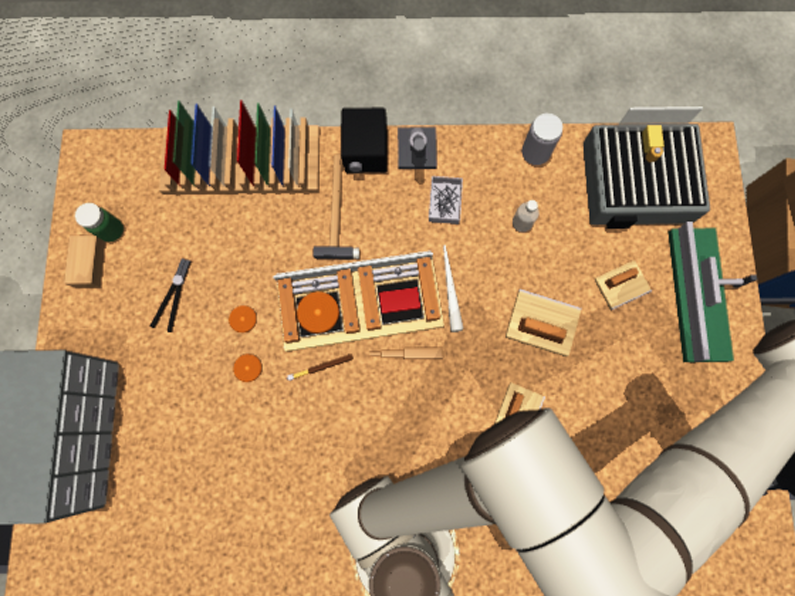

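View pics/side0.png

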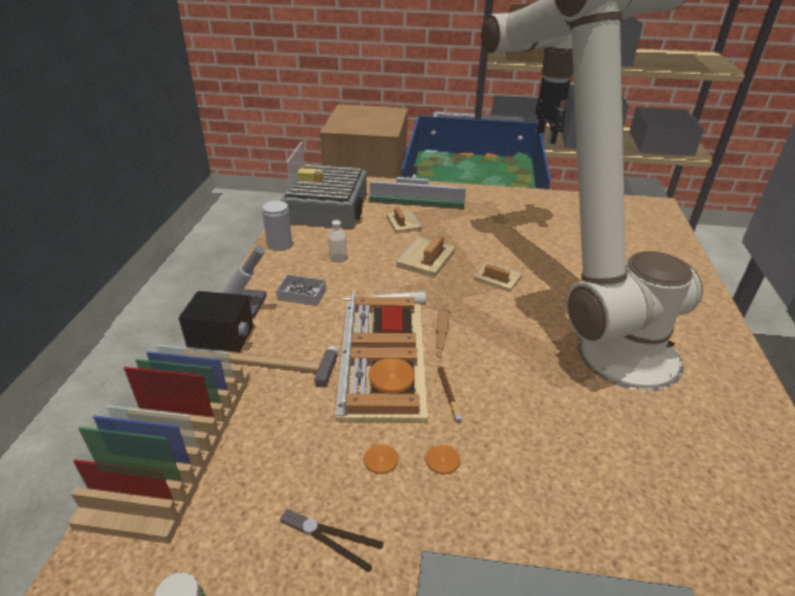

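The top view shows three cover-like plates: (543,322), the largest; (625,285) and (520,405), both smaller. Of the three discs, the largest lies in the left nest at (318,312); the loose ones are at (243,319) and (247,367). The red rectangle at (400,300) is the plate in the right nest. I'll confirm this in one enlarged crop.

```bash
cat > h.py <<'E'
import numpy as np, cv2
from scipy.spatial.transform import Rotation as R
from station import monitor, viewer
def proj(c,P):
    p=R.from_rotvec(c["orientation"]).inv().apply(np.atleast_2d(P)-c["position"])
    p=p*[1,-1,-1]; q=p@np.array(c["mtx"]).T; return q[:,:2]/q[:,2:]
def back(c,uv,z):
    uv=np.atleast_2d(uv); d=np.c_[uv,np.ones(len(uv))]@np.linalg.inv(c["mtx"]).T*[1,-1,-1]
    d=R.from_rotvec(c["orientation"]).apply(d); o=np.array(c["position"])
    return o+d*((z-o[2])/d[:,2])[:,None]
def crop(c,x0,y0,w,h,f,name):
    cv2.imwrite(name,cv2.resize(c["frame"][y0:y0+h,x0:x0+w,::-1],None,fx=f,fy=f,interpolation=cv2.INTER_CUBIC))
E
python3 - <<'E'
from h import *
c=viewer.read_camera("top")
a=cv2.resize(c["frame"][170:250,190:320,::-1],None,fx=6,fy=6,interpolation=cv2.INTER_CUBIC)
cv2.imwrite("pics/jig.png",a)
crop(c,345,180,116,120,5,"pics/cover.png")
E
```

```text
(no output)
```

View pics/jig.png

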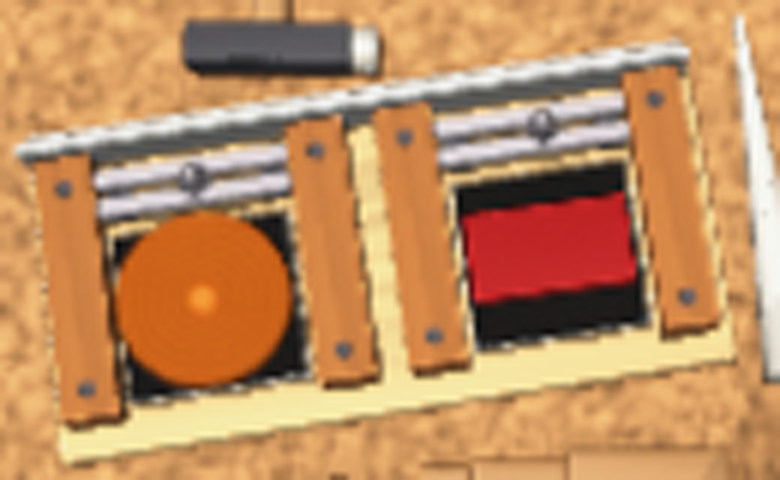

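View pics/cover.png

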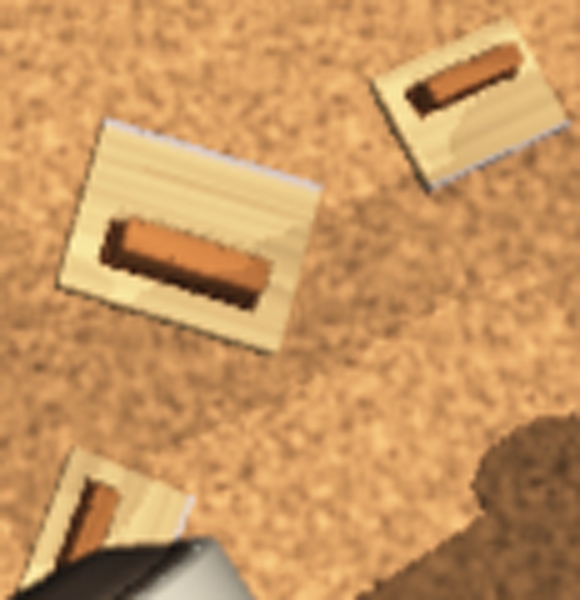

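The crops confirm it. The large plate has its steel edge on the far side (crop 106,120 to 320,187). The largest disc is in the left nest, centred at (203,298), and its pin shows at (195,175). Next I'll measure.

```bash
python3 - <<'E'
from h import *
np.set_printoptions(precision=4,suppress=True)
c=viewer.read_camera("top")
J=lambda p,z:back(c,(np.array(p,float)+.5)/6-.5+[190,170],z)[:,:2]
C=lambda p,z:back(c,(np.array(p,float)+.5)/5-.5+[345,180],z)[:,:2]
k=C([[106,122],[320,187],[276,352],[58,287]],.018);print("cover corners",k)
print("sides",[np.linalg.norm(k[i]-k[(i+1)%4]) for i in range(4)],"ctr",k.mean(0))
xa=k[0]+k[1]-k[2]-k[3]; ya=k[0]+k[3]-k[1]-k[2]
print("yaw",np.degrees(np.arctan2(xa[1],xa[0])),np.degrees(np.arctan2(-ya[0],ya[1])))
g=C([[127,218],[271,262],[262,294],[118,250]],.058);print("grip top",g,g.mean(0))
yw=np.arctan2(xa[1],xa[0]);print("grip expected",k.mean(0)-.02*np.array([np.cos(yw),np.sin(yw)]))
# jig
L=J([[38,165],[68,425],[678,65],[720,322]],.04);print("lands",L)
a=L[0]-L[1]+L[2]-L[3];b=L[0]+L[1]-L[2]-L[3];print("yaw",np.degrees(np.arctan2(a[1],a[0])),np.degrees(np.arctan2(-b[0],b[1])),"width",np.linalg.norm(b)/2,"len",np.linalg.norm(a)/2,"ctr",L.mean(0))
jy=np.arctan2(-b[0],b[1]);Rj=np.array([[np.cos(jy),-np.sin(jy)],[np.sin(jy),np.cos(jy)]])
ro=J([[203,298]],.045)[0];pt=J([[195,173]],.052)[0];p2=J([[541,122]],.052)[0]
fe=J([[20,155],[688,55]],.056)
bd=J([[62,460],[735,355]],.015)
m=L.mean(0)
for n,p in(("rondel",ro),("pinL",pt),("pinR",p2),("fence0",fe[0]),("fence1",fe[1]),("bd0",bd[0]),("bd1",bd[1])):print(n,p,"jig",(p-m)@Rj)
E
```

```text
cover corners [[ 0.5388 -0.2603]
 [ 0.4955 -0.391 ]
 [ 0.3934 -0.356 ]
 [ 0.4353 -0.225 ]]
sides [np.float64(0.13769935664047397), np.float64(0.10799207721723043), np.float64(0.13762892360769835), np.float64(0.10941147610946166)] ctr [ 0.4658 -0.3081]
yaw -18.884149543420655 -18.04288622364598
grip top [[ 0.4705 -0.2614]
 [ 0.4426 -0.3457]
 [ 0.4234 -0.339 ]
 [ 0.4512 -0.2549]] [ 0.4469 -0.3002]
grip expected [ 0.4468 -0.3016]
lands [[ 0.5631  0.2657]
 [ 0.4286  0.2463]
 [ 0.6118 -0.0635]
 [ 0.4762 -0.0816]]
yaw 7.917107099456662 8.341244060086078 width 0.3320112329509183 len 0.1362678354963622 ctr [0.5199 0.0917]
rondel [0.4914 0.1792] jig [-0.0155  0.0907]
pinL [0.5547 0.1833] jig [0.0477 0.0856]
pinR [0.579  0.0076] jig [ 0.0462 -0.0918]
fence0 [0.5643 0.2713] jig [0.07   0.1713]
fence1 [ 0.6123 -0.068 ] jig [ 0.0682 -0.1714]
bd0 [0.4143 0.254 ] jig [-0.081   0.1759]
bd1 [ 0.4635 -0.0904] jig [-0.0823 -0.172 ]
```

```bash
cat >> h.py <<'E'
def delta(p,yaw):
    "tool-frame shift mm / turn deg to TCP p, tool down, tool y along world yaw (deg, mod 180)"
    s=monitor.read_state(); T=R.from_rotvec(s["tcp_rot"]); best=None
    for y in(yaw,yaw+180):
        a=np.radians(y); Y=np.array([np.cos(a),np.sin(a),0]); X=np.array([0,0,-1.])
        M=R.from_matrix(np.c_[X,Y,np.cross(X,Y)]); w=(T.inv()*M).as_rotvec(degrees=True)
        if best is None or np.linalg.norm(w)<np.linalg.norm(best): best=w
    print("shift",T.inv().apply(np.array(p)-s["tool_pos"])*1000,"turn",best,"\n axes x,y,z in world:",T.as_matrix().T.round(3).tolist(),"q6",s["qpos"][5])
E
python3 -c "
from h import *
np.set_printoptions(precision=2,suppress=True)
delta([.447,-.301,.12],-18.4)"
```

```text
shift [110.87 210.77 345.25] turn [-55.4    0.03  -0.07] 
 axes x,y,z in world: [[-0.0, 0.001, -1.0], [-0.279, 0.96, 0.001], [0.96, 0.279, -0.0]] q6 -0.25856977529241465
```

```bash
python3 -m pendant '[[[0,50,90],[-14,0,0],1],[[40,100,170],[-28,0,0],1],[[70,150,260],[-42,0,0],1],[[111,211,345],[-55,0,0],1],[[111,211,345],[-55,0,0],1],[[111,211,345],[-55,0,0],1],[[111,211,345],[-55,0,0],1],[[111,211,345],[-55,0,0],1],[[111,211,345],[-55,0,0],1]]' 60; python3 - <<'E'
from h import *
np.set_printoptions(precision=2,suppress=True)
delta([.447,-.301,.026],-18.4)
c=viewer.read_camera("side"); crop(c,260,120,160,110,5,"pics/s1.png")
E
```

```text
time: 1.32
tool_pos: [0.4468, -0.3013, 0.1203]
tcp_rot: [-0.964, 1.347, 0.965]
ft_force: [-0.3, -0.0, -0.1]
width: 0.998
shift [94.33 -0.14  0.33] turn [-0.37 -0.01 -0.02] 
 axes x,y,z in world: [[-0.0, -0.0, -1.0], [-0.947, 0.322, 0.0], [0.322, 0.947, -0.0]] q6 -0.03556384107610283
```

View pics/s1.png

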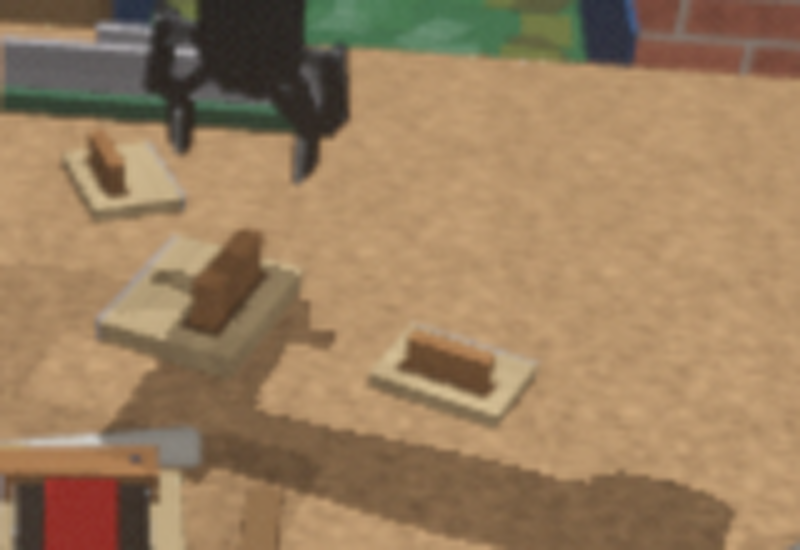

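The open fingers at (180,150) and (300,180) straddle the big cover's bar at (228,280). I'll go down, grip and lift.

```bash
python3 -m pendant '[[[40,0,0],[0,0,0],1],[[75,0,0],[0,0,0],1],[[94,0,0],[0,0,0],1],[[94,0,0],[0,0,0],1],[[94,0,0],[0,0,0],0],[[94,0,0],[0,0,0],-1],[[94,0,0],[0,0,0],-1],[[94,0,0],[0,0,0],-1],[[94,0,0],[0,0,0],-1],[[94,0,0],[0,0,0],-1],[[94,0,0],[0,0,0],-1]]' 80; python3 -c "
from h import *
np.set_printoptions(precision=2,suppress=True)
c=viewer.read_camera('top')
delta([.447,-.301,.12],-18.4)"
```

```text
time: 2.75
tool_pos: [0.4484, -0.3018, 0.0276]
tcp_rot: [-0.967, 1.345, 0.962]
ft_force: [1.3, 0.6, 5.9]
width: 0.243
shift [-92.37   1.23   0.25] turn [-0.34 -0.02  0.2 ] 
 axes x,y,z in world: [[0.003, -0.002, -1.0], [-0.947, 0.321, -0.004], [0.321, 0.947, -0.0]] q6 -0.03594325340674497
```

```bash
python3 -m pendant '[[[-15,0,0],[0,0,0],-1],[[-50,0,0],[0,0,0],-1],[[-95,0,0],[0,0,0],-1],[[-95,0,0],[0,0,0],-1],[[-95,0,0],[0,0,0],-1]]' 80; python3 -c "
from h import *
np.set_printoptions(precision=2,suppress=True)
delta([.5003,.175,.12],8.1)"
```

```text
time: 3.42
tool_pos: [0.4453, -0.3005, 0.1204]
tcp_rot: [-0.961, 1.348, 0.966]
ft_force: [-0.2, 0.3, -4.0]
width: 0.245
shift [  1.13 101.56 467.75] turn [-26.95   0.09  -0.15] 
 axes x,y,z in world: [[-0.003, 0.002, -1.0], [-0.946, 0.323, 0.003], [0.323, 0.946, 0.001]] q6 -0.035890887349960335
```

```bash
python3 -m pendant '[[[0,4,20],[-1,0,0],-1],[[0,13,60],[-3,0,0],-1],[[0,23,105],[-6,0,0],-1],[[0,33,150],[-9,0,0],-1],[[0,43,195],[-11,0,0],-1],[[0,53,240],[-14,0,0],-1],[[0,62,285],[-16,0,0],-1],[[0,72,330],[-19,0,0],-1],[[0,82,375],[-22,0,0],-1],[[0,91,420],[-24,0,0],-1],[[0,99,455],[-26,0,0],-1],[[0,102,468],[-27,0,0],-1],[[0,102,468],[-27,0,0],-1],[[0,102,468],[-27,0,0],-1],[[0,102,468],[-27,0,0],-1]]'; python3 - <<'E'
from h import *
np.set_printoptions(precision=2,suppress=True)
delta([.5003,.175,.092],8.1)
c=viewer.read_camera("top"); d=viewer.read_camera("side")
crop(c,180,150,140,105,5,"pics/t2.png"); crop(d,210,180,140,140,4,"pics/s2.png")
a=cv2.imread("pics/t2.png");b=cv2.imread("pics/s2.png")
h=max(a.shape[0],b.shape[0]);o=np.zeros((h,a.shape[1]+b.shape[1],3),np.uint8);o[:a.shape[0],:a.shape[1]]=a;o[:b.shape[0],a.shape[1]:]=b
o=cv2.resize(o,None,fx=.634,fy=.634);cv2.imwrite("pics/c2.png",o)
np.save("pics/t2.npy",c["frame"])
E
```

```text
time: 5.3
tool_pos: [0.5008, 0.1734, 0.1212]
tcp_rot: [-1.313, 1.14, 1.313]
ft_force: [0.1, -0.1, -2.6]
width: 0.245
shift [29.19  0.24  1.65] turn [ 0.01 -0.02 -0.04] 
 axes x,y,z in world: [[-0.001, -0.0, -1.0], [-0.99, -0.141, 0.001], [-0.141, 0.99, -0.0]] q6 -0.4980366416116728
```

View pics/t2.png

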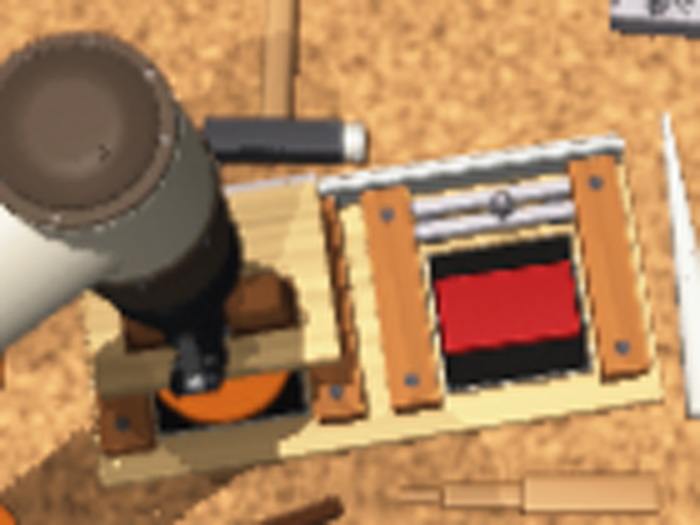

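View pics/s2.png

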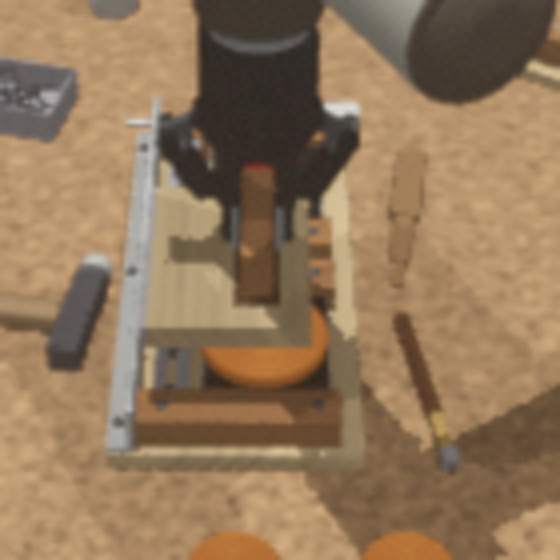

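The cover hangs level and square above the left nest. Its top-face right corners are at (318,180) and (342,358) in the top crop. I'll check where it sits in the grip from those.

```bash
python3 - <<'E'
from h import *
np.set_printoptions(precision=4,suppress=True)
c=viewer.read_camera("top"); s=monitor.read_state()
z=s["tool_pos"][2]-.0272+.018
k=back(c,(np.array([[318,180],[342,358]])+.5)/5-.5+[180,150],z)[:,:2]
y=np.radians(8.1);ex=np.array([np.cos(y),np.sin(y)]);ey=np.array([-ex[1],ex[0]])
print(k,np.linalg.norm(k[0]-k[1]),"yaw",np.degrees(np.arctan2(*(k[0]-k[1])[::-1])))
o=k.mean(0)+.07*ey; print("origin from corners",o,"origin via tcp",s["tool_pos"][:2]+.02*ex)
d=o-s["tool_pos"][:2]-.02*ex; print("diff jig axes",d@ex,d@ey, "z,f",s["tool_pos"][2],s["ft_force"])
print("hole(corners)",o+.035*ex,"hole(tcp)",s["tool_pos"][:2]+.055*ex)
E
```

```text
[[0.5772 0.1132]
 [0.4715 0.0986]] 0.10664665346636029 yaw 7.84205883276521
origin from corners [0.5145 0.1752] origin via tcp [0.5208 0.1768]
diff jig axes -0.006529230425129632 -0.0006770665905349177 z,f 0.12144447680646886 [ 0.5309  0.7125 -2.4934]
hole(corners) [0.5491 0.1801] hole(tcp) [0.5555 0.1817]
```

```bash
python3 -m pendant '[[[8,1,1],[0,0,0],-1],[[18,4,2],[0,0,0],-1],[[28,4,2],[0,0,0],-1],[[34,4,2],[0,0,0],-1],[[34,4,2],[0,0,0],-1],[[34,4,2],[0,0,0],-1]]'; python3 -m pendant '[[[1.5,0,0],[0,0,0],-1],[[3,0,0],[0,0,0],-1],[[4,0,0],[0,0,0],-1],[[4,0,0],[0,0,0],-1]]';python3 -m pendant '[[[1,0,0],[0,0,0],-1],[[2,0,0],[0,0,0],-1],[[2,0,0],[0,0,0],-1]]';python3 -m pendant '[[[1,0,0],[0,0,0],-1],[[2,0,0],[0,0,0],-1],[[2,0,0],[0,0,0],-1]]'
```

```text
time: 6.2
tool_pos: [0.4971, 0.1762, 0.0875]
tcp_rot: [-1.314, 1.137, 1.314]
ft_force: [0.4, 0.3, -2.9]
width: 0.246
time: 6.7
tool_pos: [0.4968, 0.176, 0.0832]
tcp_rot: [-1.314, 1.138, 1.314]
ft_force: [-0.4, 0.4, -2.7]
width: 0.246
time: 7.08
tool_pos: [0.4969, 0.1761, 0.0816]
tcp_rot: [-1.314, 1.138, 1.314]
ft_force: [-1.8, -0.1, 0.1]
width: 0.248
time: 7.45
tool_pos: [0.497, 0.1761, 0.0808]
tcp_rot: [-1.315, 1.137, 1.314]
ft_force: [-5.7, -0.6, 8.7]
width: 0.25
```

```bash
for i in 1 2 3 4; do r='[[[0,-1,0],[0,0,0],-1],[[0,-2,0],[0,0,0],-1],[[0,-2,0],[0,0,0],-1]]'; [ $i = 1 ] && r='[[[-1,0,0],[0,0,0],-1],[[-1,0,0],[0,0,0],-1]]'; [ $i = 1 ] && python3 -m pendant '[[[-1,0,0],[0,0,0],-1],[[-1,0,0],[0,0,0],-1]]'; [ $i = 2 ] && python3 -m pendant '[[[0,-1,0],[0,0,0],-1],[[0,-2,0],[0,0,0],-1],[[0,-2,0],[0,0,0],-1]]';  [ $i = 3 ] && python3 -m pendant '[[[0,-1,0],[0,0,0],-1],[[0,-2,0],[0,0,0],-1],[[0,-2,0],[0,0,0],-1]]'; python3 -c "
from station import monitor
s=monitor.read_state();print('m',s['moment'].round(2))"; done
```

```text
time: 7.7
tool_pos: [0.497, 0.1761, 0.0811]
tcp_rot: [-1.314, 1.137, 1.314]
ft_force: [-4.6, -0.8, 5.9]
width: 0.244
m [-0.16  0.79  0.  ]
time: 8.07
tool_pos: [0.4988, 0.1763, 0.0807]
tcp_rot: [-1.314, 1.138, 1.314]
ft_force: [-3.3, -0.5, 5.1]
width: 0.24
m [-0.22  0.66 -0.03]
time: 8.45
tool_pos: [0.5009, 0.1767, 0.0796]
tcp_rot: [-1.314, 1.138, 1.314]
ft_force: [0.8, 0.4, -3.1]
width: 0.244
m [ 0.02 -0.11  0.06]
m [ 0.02 -0.11  0.06]
```

After moving +x, the contact vanished and the cover sits lower (z 0.0796), so the hole has met the pin. I'll lower it gently and watch the force.

```bash
python3 -m pendant '[[[1,0,0],[0,0,0],-1],[[2,0,0],[0,0,0],-1],[[2,0,0],[0,0,0],-1]]';python3 -m pendant '[[[1,0,0],[0,0,0],-1],[[2,0,0],[0,0,0],-1],[[2,0,0],[0,0,0],-1]]';python3 -m pendant '[[[1,0,0],[0,0,0],-1],[[1.5,0,0],[0,0,0],-1],[[1.5,0,0],[0,0,0],-1]]'
```

```text
time: 8.82
tool_pos: [0.5013, 0.1769, 0.0784]
tcp_rot: [-1.314, 1.137, 1.313]
ft_force: [1.3, 1.0, -3.1]
width: 0.243
time: 9.2
tool_pos: [0.5019, 0.1772, 0.0768]
tcp_rot: [-1.315, 1.135, 1.313]
ft_force: [3.9, 0.9, -1.3]
width: 0.244
time: 9.57
tool_pos: [0.5021, 0.1773, 0.0753]
tcp_rot: [-1.315, 1.135, 1.313]
ft_force: [5.3, 1.9, -0.6]
width: 0.247
```

```bash
python3 -m pendant '[[[0,-1,0.5],[0,0,0],-1],[[0,-2,0.5],[0,0,0],-1],[[0,-2,0.5],[0,0,0],-1]]';python3 -m pendant '[[[1,0,0],[0,0,0],-1],[[2,0,0],[0,0,0],-1],[[2,0,0],[0,0,0],-1]]';python3 -m pendant '[[[1,0,0],[0,0,0],-1],[[2,0,0],[0,0,0],-1],[[2,0,0],[0,0,0],-1]]'
```

```text
time: 9.95
tool_pos: [0.5023, 0.1773, 0.0745]
tcp_rot: [-1.314, 1.139, 1.314]
ft_force: [3.8, 0.9, -1.7]
width: 0.244
time: 10.32
tool_pos: [0.5024, 0.1773, 0.0727]
tcp_rot: [-1.314, 1.139, 1.314]
ft_force: [2.6, 0.3, -1.5]
width: 0.241
time: 10.7
tool_pos: [0.5025, 0.1773, 0.0714]
tcp_rot: [-1.314, 1.138, 1.314]
ft_force: [0.2, 1.0, 5.3]
width: 0.243
```

On the glass at about z 0.072, as predicted. I'll keep pressing slowly.

```bash
python3 -m pendant '[[[1,0,0],[0,0,0],-1],[[2,0,0],[0,0,0],-1],[[2,0,0],[0,0,0],-1]]';python3 -m pendant '[[[1,0,0],[0,0,0],-1],[[2,0,0],[0,0,0],-1],[[2,0,0],[0,0,0],-1]]';python3 -m pendant '[[[1,0,0],[0,0,0],-1],[[2,0,0],[0,0,0],-1],[[2,0,0],[0,0,0],-1]]'
```

```text
time: 11.08
tool_pos: [0.5024, 0.1773, 0.0698]
tcp_rot: [-1.314, 1.138, 1.314]
ft_force: [-1.2, -0.1, 7.4]
width: 0.245
time: 11.45
tool_pos: [0.5025, 0.1773, 0.0682]
tcp_rot: [-1.314, 1.138, 1.314]
ft_force: [-2.4, 0.3, 9.5]
width: 0.246
time: 11.82
tool_pos: [0.5024, 0.1773, 0.0676]
tcp_rot: [-1.315, 1.138, 1.314]
ft_force: [-6.2, 0.5, 19.3]
width: 0.247
```

```bash
python3 -m pendant '[[[0.5,0,0],[0,0,0],-1],[[1,0,0],[0,0,0],-1],[[1,0,0],[0,0,0],-1],[[1,0,0],[0,0,0],-1]]' 100; python3 - <<'E'
from h import *
c=viewer.read_camera("top"); d=viewer.read_camera("side")
crop(d,200,180,140,130,6,"pics/s3.png")
a=cv2.imread("pics/s3.png")[:600,:800];cv2.imwrite("pics/s3.png",a)
s=monitor.read_state();print(s["moment"],s["ft_force"],s["tool_pos"],R.from_rotvec(s["tcp_rot"]).as_matrix().round(3).tolist())
p=s["tool_pos"][:2];y=np.arctan2(-.141,-.99)-np.pi
T=R.from_rotvec(s["tcp_rot"]).as_matrix();ex=-T[:2,1];print("yaw",np.degrees(np.arctan2(ex[1],ex[0])),"hole",p+.055*ex,"nest",p+.02*ex-.03*ex)
E
```

```text
time: 12.32
tool_pos: [0.5024, 0.1773, 0.0676]
tcp_rot: [-1.315, 1.137, 1.314]
ft_force: [-8.3, -0.6, 24.7]
width: 0.241
[ 0.00655309  2.06870941 -0.12009103] [-8.35357256  0.51019882 24.93057735] [0.50241487 0.1772957  0.06760156] [[0.001, -0.99, -0.144], [-0.0, -0.144, 0.99], [-1.0, -0.001, -0.0]]
yaw 8.264894858463707 hole [0.55684363 0.18520194] nest [0.49251873 0.1758582 ]
```

View pics/s3.png

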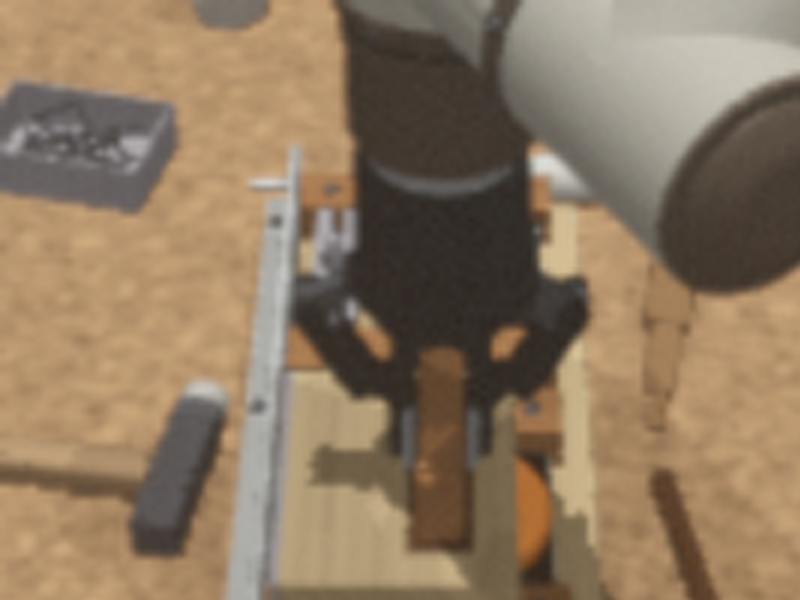

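The cover lies flat against the lands, square to the fence, with the rondel's front edge showing under it at (535,515). The bench tools look untouched. Total drop from riding the pin tip to home is 14.0 mm, which equals the pin's height above the lands. I'm handing in.

```bash
python3 -m pendant '[[[0,0,0],[0,0,0],-1],[[0,0,0],[0,0,0],-1]]'; python3 -c "
from station import order
print(order.finish_job())"
```

```text
time: 12.68
tool_pos: [0.5024, 0.1773, 0.0676]
tcp_rot: [-1.315, 1.137, 1.314]
ft_force: [-8.3, -1.1, 24.4]
width: 0.237
the job is handed in; nothing more can be done
None
```

I handed the job in at 12.7 s, with the cover pressed down over the rondel in the left nest and still gripped at 100 N. The job reports no verdict, so success rests on my own checks.

**What I did:** I took the largest of the three covers by its grip and carried it, steel edge to the fence, over the left nest. Riding on the pin tip, I moved it about 4 mm towards the fence until the hole met the pin. Then I lowered it gently onto the glass and pressed it to the lands.

**Last checks that agreed:**
- **Height:** the cover dropped 14.0 mm from the pin tip, which is exactly the pin's height above the lands. Pressing harder (19 to 25 N) lowered it no further.
- **Position:** the hole is about 3 mm from where the camera put the pin, and the yaw is 8.3° against 8.1–8.3° measured for the jig.
- **Force:** the push was steady at about 24 N and the highest reading was about 25 N, so the cover was not slammed on the glass.
- **Surroundings:** the cover never came down over the other nest. The bystanders in the last side view looked unmoved; not all of them were in it.

**Checks that disagreed or were left open:**
- With the cover hovering over the nest, a two-corner camera check put it about 6.5 mm further from the fence than the arm's own reading. I trusted the arm's reading and felt for the pin.
- A sideways force of about 8 N towards the robot remained while pressing. I left it, since the pose was steady.

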